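# Return a mixed handful of herbs to their stock trays

## Task

Sort the five loose herbs on the bamboo mat back into stock: each licorice root, each walnut and the reishi cap goes into the tray that already holds its kind, lying on the tray floor in the clear half beside the stock, not on top of anything. Lay the licorice roots in line with the roots already there and the reishi domed side up. Leave the celadon pill pot and the pewter canister standing where they are.

Things in the scene. Friction and masses are not known exactly. Their poses are not given: they have to be found in the camera images.
- licorice_a_mid (a point): Licorice root (one of two alike): a brown, slightly crooked round stick with pale yellow cut ends, 72 mm long and 18 mm thick, about 18 g, lying on the shelf. The point is its centre, 9 mm above what it lies on; x runs along the stick, z up at the start. Grasp it across its middle.
- licorice_b_mid (a point): Licorice root (the other of two alike): a brown, slightly crooked round stick with pale yellow cut ends, 72 mm long and 18 mm thick, about 18 g, lying on the shelf. The point is its centre, 9 mm above what it lies on; x runs along the stick, z up at the start. Grasp it across its middle.
- walnut_a_mid (a point): Walnut in its shell (one of two alike): tan, nearly round, 36 mm across, 38 mm tall, with a small flat foot on which it stands and a low point on top, about 16 g. The point is its centre, 19 mm above what it stands on; z up.
- walnut_b_mid (a point): Walnut in its shell (the other of two alike): tan, nearly round, 36 mm across, 38 mm tall, with a small flat foot on which it stands and a low point on top, about 16 g. The point is its centre, 19 mm above what it stands on; z up.
- reishi_mid (a point): Reishi mushroom cap: woody brown disc with domed, ringed top, darkest in the middle, 42 mm across, 17 mm high (rim upright from 3 to 10 mm), a dark stem stub 10 mm thick reaching 35 mm from the centre along -x; 18 g, domed side up. The point is the centre of the round cap, 8.5 mm above what it lies on; z up through the dome. Grasp it across the cap along its y, clear of the stem.
- tray_licorice: Open rosewood tray with brass corners, 160 (x) by 200 (y) by 28 mm high, walls and floor 6 mm thick, fixed. Licorice roots, lying along y, are fixed in its +x half (from x = +12 mm on, up to 40 mm above the shelf); the -x half, towards the robot, is clear: bare floor from x = -74 mm, y -94 to 94 mm. Origin: centre of its underside, z up. The three trays look alike but for their stock.
- tray_walnut: Open rosewood tray with brass corners, 160 (x) by 200 (y) by 28 mm high, walls and floor 6 mm thick, fixed. A heap of walnuts is fixed in its +x half (from x = +6 mm on, up to 70 mm above the shelf); the -x half, towards the robot, is clear: bare floor from x = -74 mm, y -94 to 94 mm. Origin: centre of its underside, z up. The three trays look alike but for their stock.
- tray_reishi: Open rosewood tray with brass corners, 160 (x) by 200 (y) by 28 mm high, walls and floor 6 mm thick, fixed. Reishi caps in two layers are fixed in its +x half (from x = +14 mm on, up to 44 mm above the shelf); the -x half, towards the robot, is clear: bare floor from x = -74 mm, y -94 to 94 mm. Origin: centre of its underside, z up. The three trays look alike but for their stock.
- pill_pot: Bystander: lidded celadon (grey-green) pill pot, 78 mm across, 78 mm tall, loose, standing to the left of the work. Origin: centre of its underside.
- canister: Bystander: pewter canister with domed cap, 79 mm across, 137 mm tall, loose, standing to the right of the work. Origin: centre of its underside.
Mind the look-alikes: they are no part of the job. Leave any green look-alike of the part that bears licorice_a_mid alone. What is shaped like the part that bears walnut_a_mid but red or yellow is not meant.

How it is judged:
By the outcome, as a careful person would: the job done as asked, in the order asked, and still so for the second after the job is handed in, with the robot touching nothing.
It also fails if it takes over 115 s, if anything falls off the work surface, if the arm or the gripper's body presses on something with over 40 N, if the wrist force passes 120 N, or if a joint passes its speed limit or range.

## Robot

A 6-joint arm with a two-finger parallel gripper is mounted at the origin on the work surface. World frame = base frame: x ahead of the robot, y to its left, z up, the work surface at z = 0. Lengths are in m, angles in rad, forces in N, time in s.
With the tool pointing down it reaches from about 0.35 to 0.975 m from the base axis. Payload 4.9 kg.
Tool frame: the origin (TCP) lies between the finger pads; the fingertips stand 17 mm ahead of it and the grasp point (between the pads) lies 2 mm behind it (manip.nose_length is the distance from the TCP to the fingertips, in m); z points along the fingers, y is the line along which they close (so a half turn about z gives the same grasp; the last joint's range is limited). The gripper opens to 85 mm and grips with 20 to 120 N. Pads are 22 mm wide; open, the fingers measure 114 mm over their backs; the gripper's body (76 mm by 85 mm) begins 54 mm behind the grasp point. The pads swing forward as they close: fully open they stand 13 mm farther back than shut.
Start: joints at [-1.237, 0.053, 1.613, -0, 1.476, -0.119], TCP at [0.273, -0.562, 0.248] pointing down, gripper open.
Joint ranges: [-3.01, 3.01], [-1.01, 2.22], [0.06, 2.58], [-1.02, 4.17], [0.09, 2.62], [-3.14, 3.14]. Speed limits (rad/s): [2.57, 2.57, 3.14, 3.14, 3.14, 3.14].

## Interface

Orientations are given as a unit quaternion [w, x, y, z].
In Python, from plant import manip gives the robot as it stands. The module is installed in compiled form; this text tells all that it offers.
- The arm moves only by the tool apply_moves, never from a script. Its argument "moves" is a list of rows, each a list of 3 entries, a list of its own where there are three numbers: the turn, a rotation vector about the tool's x, y, z in rad, then the shift along the tool's x, y, z in cm, then the closure, from -1 (fully open) to 1 (shut), so that 0 is half open. A call has 1 to 20 rows; each row is the pose to reach, as a shift and turn from the pose commanded when the call began, along the tool's axes at that moment; what a row does not reach only later rows make up. A row lasts 1/10 s, in which the tool goes at most 50 mm and 8.59 degrees, less where a joint would pass 70% of its speed; a pose out of reach is approached as far as the arm can. A call with a gripper value outside its range is refused whole. The fingers move at their own pace and stop on an object; the grip force is fixed at half the most. Time passes only in rows, so rows that repeat a pose let the fingers close. It gives the time, the measured TCP pose, the force, the opening and the grip force at its end, in the units of the state.
- manip.state(): the state, without advancing time (a new reading comes with each control period).
- manip.grab_frame(name): name is "scene" or "top"; returns a dict with "image" (384x512x3 uint8, red, green, blue), "K" (3x3 intrinsics, pixels), "rvec" (rotation vector, rad) and "tvec" (3), from world to camera coordinates, as OpenCV has them. Camera axes: x right, y down, z forward; pixel columns grow to the right and rows downward; lengths in m; the calibration is good to about 2 mm. A picture is of the moment at which its call begins. There is no depth.
- manip.job_done(): hands the job in; it is judged then, once.
Trained networks look in a picture, given as the dict that the camera call returned (one of the last four; its "shot" number tells which), for a name from the list of things; names that differ only in an ending like _2 or _b are one class to them, and where a whole thing is asked for, a point or a joint stands for the part that bears it (a point fixed in the world has none). Each returns a list of dicts, best first, with "score" (0 to 1); they miss things now and then, are a little off and sometimes report something else, mostly with a low value. They report only what shows in the picture. A call takes as long as a camera call. They do not tell look-alikes from the thing itself.
- manip.look_for(picture, label): "location" ([x, y, z] in m, in the coordinates of the camera as it stood for that picture, good to about 4 mm: the middle of the surface that is visible of it).
- manip.silhouettes(picture, label): "pixels" (384x512 bool, what is visible of it).
- manip.spot_point(picture, label): "location" ([x, y, z] in m, in the coordinates of the camera as it stood for that picture, good to about 4 mm: a listed point, or the origin of a listed thing).
The state is a dict: "time": time; "joint_pos": joint angles; "joint_vel": joint speeds; "joint_efforts": joint torques, N m; "tool_pos": TCP position; "tool_rot": TCP orientation; "contact_force": force on the tool from outside, world axes, zero at the start; "ft_torque": the same for the moment, N m; "gripper_width": opening from 0.0 (shut) to 1.0 (fully open); "grasp_force": force on a finger pad.
Only numpy, scipy, OpenCV 4.12 (cv2) and the standard library are available. Lean on these libraries where they do the work, as an engineer would, in place of code of your own. Each camera call takes 0.05 s, during which the arm holds its last target. There are 200 camera calls.

## Working session

There is one attempt and no reset: what is moved stays moved. The work goes in short steps, Python scripts to look and compute and a tool call to move; the robot and the scene stay as the last step left them, time stands still between calls to the robot, and variables do not carry over. Pictures are saved under pics/ and viewed, at most 14 in all, crops included, and the job is handed in when it is done.

Besides the shell and the picture viewer there is one more tool, called after "Request:" as name(argument=value, ...), one argument or row to a line, values as JSON. apply_moves: Moves the arm, as the interface text tells. Its arguments: {"type":"object","properties":{"moves":{"type":"array"}},"required":["moves"]}

```bash
mkdir -p pics
cat > h.py <<'E'
import numpy as np, cv2
from scipy.spatial.transform import Rotation as R
from plant import manip
def grab(n):
    f=manip.grab_frame(n); f["Rm"]=cv2.Rodrigues(np.array(f["rvec"],float))[0]; f["t"]=np.array(f["tvec"],float).ravel(); return f
def w(f,p): return f["Rm"].T@(np.array(p,float)-f["t"])
def save(f,n,s=1.5): cv2.imwrite("pics/"+n,cv2.resize(f["image"][:,:,::-1],None,fx=s,fy=s,interpolation=cv2.INTER_CUBIC))
def ray(f,u,v,z):
    d=f["Rm"].T@np.linalg.solve(f["K"],[u,v,1.]); c=-f["Rm"].T@f["t"]; return c+d*(z-c[2])/d[2]
def px(f,p): q=f["K"]@(f["Rm"]@np.array(p,float)+f["t"]); return q[:2]/q[2]
E
python3 - <<'E'
from h import *
s=manip.state(); print({k:np.round(v,3).tolist() for k,v in s.items()})
for n in("top","scene"):
    f=grab(n); save(f,n+"0.png"); print(n,f["K"][0,0],w(f,[0,0,0]))
    for l in ["licorice_a_mid","walnut_a_mid","reishi_mid","tray_licorice","tray_walnut","tray_reishi","pill_pot","canister"]:
        for d in manip.spot_point(f,l): 
            p=w(f,d["location"]); print(l,round(d["score"],2),p.round(3),px(f,p).round())
E
```

```text
{'time': 0.0, 'joint_pos': [-1.237, 0.053, 1.614, 0.0, 1.476, -0.119], 'joint_vel': [-0.001, 0.001, 0.0, 0.0, -0.001, 0.002], 'joint_efforts': [-0.001, -39.368, -37.018, -0.0, 0.007, 0.0], 'tool_pos': [0.273, -0.561, 0.247], 'tool_rot': [-0.001, 0.974, 0.224, -0.0], 'contact_force': [-0.03, 0.148, 0.423], 'ft_torque': [0.031, 0.026, 0.01], 'grasp_force': 0.0, 'gripper_width': 1.0}
top 368.91176810117605 [0.24102948 0.00545421 1.11941551]
licorice_a_mid 0.6 [0.409 0.133 0.006] [205. 206.]
licorice_a_mid 0.53 [0.638 0.256 0.001] [168. 134.]
licorice_a_mid 0.44 [0.472 0.218 0.007] [177. 185.]
walnut_a_mid 0.67 [0.368 0.266 0.02 ] [159. 218.]
walnut_a_mid 0.45 [0.244 0.342 0.021] [130. 260.]
walnut_a_mid 0.42 [0.448 0.31  0.019] [146. 192.]
reishi_mid 0.57 [0.452 0.009 0.009] [245. 192.]
tray_licorice 0.75 [ 0.611 -0.251  0.003] [328. 144.]
tray_walnut 0.97 [ 0.637  0.26  -0.003] [167. 135.]
tray_walnut 0.32 [ 0.405 -0.126  0.02 ] [290. 207.]
tray_reishi 0.67 [ 0.627 -0.004 -0.002] [250. 139.]
pill_pot 0.89 [0.486 0.459 0.003] [ 99. 180.]
canister 0.84 [ 0.472 -0.477  0.003] [402. 187.]
scene 450.1549834416241 [1.39660537 0.61423934 0.82515537]
licorice_a_mid 0.63 [0.475 0.222 0.005] [321. 240.]
licorice_a_mid 0.54 [0.41  0.136 0.009] [305. 217.]
licorice_a_mid 0.5 [0.28  0.202 0.011] [344. 204.]
walnut_a_mid 0.7 [0.364 0.267 0.025] [352. 221.]
walnut_a_mid 0.61 [0.448 0.307 0.018] [353. 243.]
walnut_a_mid 0.48 [0.242 0.344 0.022] [392. 211.]
reishi_mid 0.66 [0.365 0.265 0.023] [351. 221.]
reishi_mid 0.48 [0.448 0.005 0.012] [262. 208.]
reishi_mid 0.27 [ 0.408 -0.128  0.018] [235. 187.]
tray_licorice 0.82 [ 0.612 -0.245 -0.003] [166. 210.]
tray_licorice 0.18 [ 0.408 -0.128  0.023] [235. 186.]
tray_walnut 0.91 [ 0.631  0.255 -0.001] [304. 279.]
tray_reishi 0.62 [ 0.627 -0.002 -0.004] [225. 242.]
pill_pot 0.81 [0.483 0.459 0.002] [401. 277.]
canister 0.98 [ 0.473 -0.479 -0.003] [145. 169.]
```

View pics/top0.png

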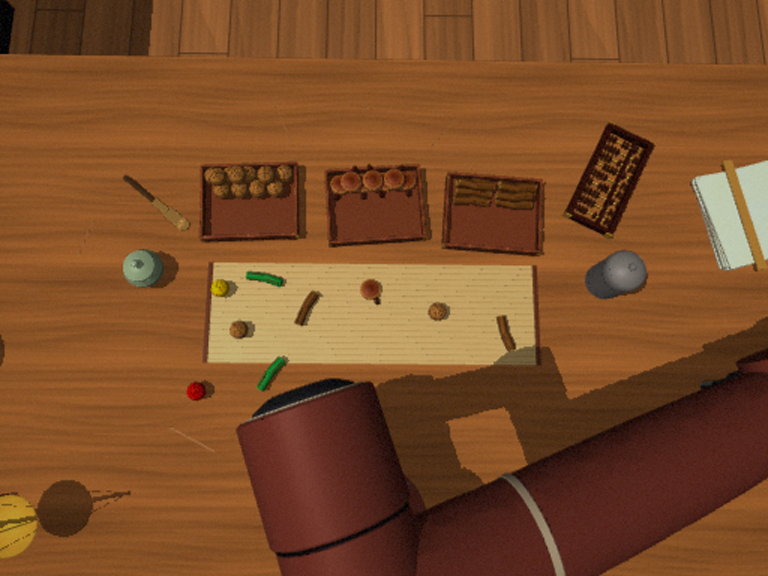

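View pics/scene0.png

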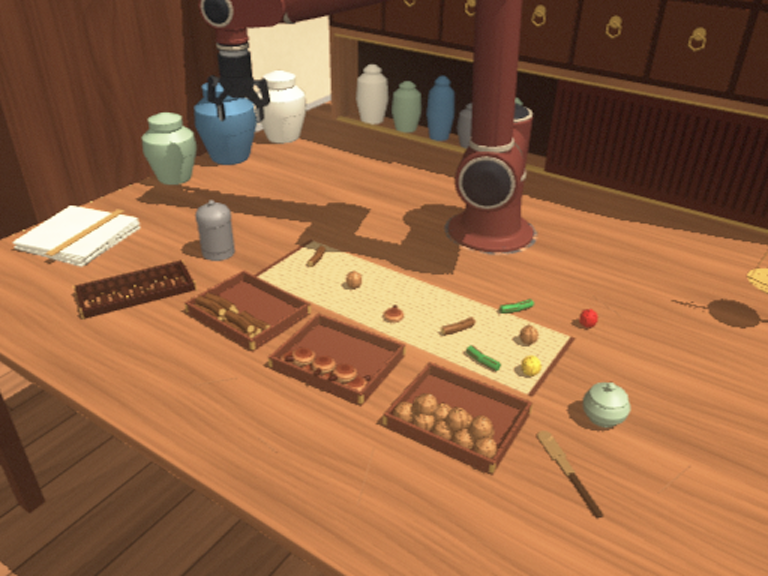

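Top view (1.5× pixels): the licorice roots lie at (307,308) and (506,333), the walnuts at (238,329) and (437,312), and the reishi at (371,289) with its stem to lower right. The decoys are two green sticks and the yellow and red nuts. The trays, left to right, hold walnuts, reishi and licorice, each with its stock at the far side.

```bash
cat > meas.py <<'E'
from h import *
f=grab("top"); im=f["image"]
hsv=cv2.cvtColor(im,cv2.COLOR_RGB2HSV)
roi={"licA":(205,205,.009,22),"licB":(337,222,.009,20),"walA":(159,219,.015,14),"walB":(291,208,.015,14),"rei":(248,194,.006,16)}
mat=np.median(im[185:200,300:340].reshape(-1,3),0).astype(int); print(mat)
mask=(im.astype(int).sum(2)<0.68*mat.sum())
def pts(m,z): v,u=np.nonzero(m); return np.array([ray(f,a,b,z) for a,b in zip(u,v)])[:,:2],u,v
for k,(u,v,z,r) in roi.items():
    m=np.zeros(mask.shape,np.uint8); m[v-r:v+r,u-r:u+r]=mask[v-r:v+r,u-r:u+r]
    n,l,st,c=cv2.connectedComponentsWithStats(m)
    i=min(range(1,n),key=lambda i:np.hypot(*(c[i]-[u,v]))-st[i,4]*.02)
    p,_,_=pts(l==i,z); rc=cv2.minAreaRect((p*1000).astype(np.float32))
    C=np.cov(p.T); e,V=np.linalg.eigh(C); 
    print(k,len(p),"mean",p.mean(0).round(4),"rect",np.round(rc[0],1),np.round(rc[1],1),"axis deg",round(np.degrees(np.arctan2(V[1,1],V[0,1])),1),"std",np.sqrt(e).round(4))
for t in ["tray_licorice","tray_walnut","tray_reishi"]:
    d=manip.silhouettes(f,t)[0]; p,u,v=pts(d["pixels"],.028); rc=cv2.minAreaRect((p*1000).astype(np.float32)); print(t,round(d["score"],2),np.round(rc[0],1),np.round(rc[1],1),rc[2])
x=im[120:245,130:370]; cv2.imwrite("pics/crop1.png",cv2.resize(x[:,:,::-1],None,fx=3.3,fy=3.3,interpolation=cv2.INTER_CUBIC))
E
python3 meas.py
```

```text
[192 159  99]
licA 195 mean [0.4104 0.1321] rect [411.3 131.1] [26.9 77.6] axis deg 152.6 std [0.007 0.022]
licB 381 mean [ 0.3379 -0.2833] rect [ 350.2 -287.6] [78.2 95. ] axis deg -149.2 std [0.0156 0.0308]
walA 155 mean [0.3649 0.2592] rect [364.3 260.8] [33.1 47.9] axis deg 89.9 std [0.0094 0.0123]
walB 134 mean [ 0.4047 -0.1348] rect [ 404.1 -134.5] [33.7 39.8] axis deg 99.6 std [0.0095 0.0111]
rei 172 mean [0.448  0.0009] rect [446.2   2.2] [49.9 40. ] axis deg -156.4 std [0.0102 0.0135]
tray_licorice 0.93 [ 608.8 -245.2] [203.4 167.1] 85.93497467041016
tray_walnut 0.64 [629.3 256.7] [168.5 206.4] 0.7170291543006897
tray_reishi 0.79 [626.   -1.8] [176.1 200.5] 4.289310455322266
```

View pics/crop1.png

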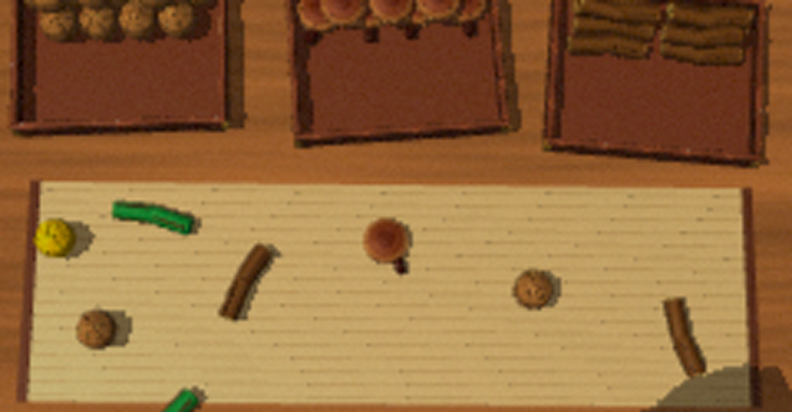

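The crop confirms the positions, but shadows lie to the right of each item, so the mask-based means are biased. I'll use edge points read by eye instead, and close the fingers while moving to learn `nose_length`.

```bash
cat > m2.py <<'E'
from h import *
f=grab("top"); g=lambda a,z: ray(f,a[0]/3.3+130,a[1]/3.3+120,z)[:2]
for k,a,b,c in [("licA",(264,250),(228,315),(245,283)),("licB",(674,300),(696,373),(685,337))]:
    A,B,C=[g(x,.012) for x in(a,b,c)]; d=A-B; print(k,"ends mid",((A+B)/2).round(4),"mid",C.round(4),"len",np.hypot(*d).round(3),"deg",np.degrees(np.arctan2(d[1],d[0])).round(1))
print("walA",g((95,328),.019).round(4),"walB",g((534,288),.019).round(4))
c=g((386,240),.01);s=g((402,271),.006);d=c-s;print("rei",c.round(4),"x-dir",np.degrees(np.arctan2(d[1],d[0])).round(1),np.hypot(*d).round(3))
for k,a,b in [("tw",(14,130),(225,126)),("tr",(296,142),(508,127)),("tl",(545,148),(758,162))]:
    A,B=g(a,.028),g(b,.028);d=A-B;yaw=np.arctan2(d[1],d[0])-np.pi/2
    print(k,np.hypot(*d).round(3),"yaw",np.degrees(yaw).round(1),"ctr",((A+B)/2+.08*np.array([np.cos(yaw),np.sin(yaw)])).round(4))
print("nose",manip.nose_length)
E
python3 m2.py
cat > go.py <<'E'
# usage: go.py x y z yawdeg  -> shift(cm) and turn about z, from current measured pose
import sys
from h import *
x,y,z,yaw=map(float,sys.argv[1:5]); s=manip.state(); p=np.array(s["tool_pos"]); q=s["tool_rot"]; Rm=R.from_quat([q[1],q[2],q[3],q[0]]).as_matrix()
tgt=np.c_[[np.cos(np.radians(yaw)),np.sin(np.radians(yaw)),0],[np.sin(np.radians(yaw)),-np.cos(np.radians(yaw)),0],[0,0,-1]]
print("turn",R.from_matrix(Rm.T@tgt).as_rotvec().round(3),"shift cm",(100*Rm.T@(np.array([x,y,z])-p)).round(2),"t",s["time"],"p",p.round(4),"yaw",np.degrees(np.arctan2(Rm[1,0],Rm[0,0])).round(1),"w",round(s["gripper_width"],3),"F",round(s["grasp_force"],1),np.round(s["contact_force"],1),"q",np.round(s["joint_pos"],2),"nose",manip.nose_length)
E
python3 go.py 0.35 -0.286 0.12 10
```

```text
licA ends mid [0.4081 0.132 ] mid [0.4075 0.1329] len 0.068 deg -27.3
licB ends mid [ 0.3617 -0.2705] mid [ 0.3611 -0.2705] len 0.069 deg 14.9
walA [0.3641 0.2664] walB [ 0.4042 -0.1319]
rei [0.4492 0.0038] x-dir 28.0 0.032
tw 0.194 yaw 1.7 ctr [0.6289 0.2535]
tr 0.197 yaw 4.8 ctr [ 0.6252 -0.0037]
tl 0.198 yaw -3.3 ctr [ 0.6081 -0.246 ]
nose 0.017
turn [-0.    -0.     0.278] shift cm [ 18.96 -21.47  12.83] t 1.15 p [ 0.2734 -0.562   0.2483] yaw 25.9 w 1.003 F 0.0 [ 0.9 -1.3 -0.8] q [-1.24  0.05  1.61  0.    1.48 -0.12] nose 0.017
```

```bash
python3 go.py 0.361 -0.270 0.10 15
```

```text
turn [-0.    -0.     0.191] shift cm [ 20.65 -22.43  14.83] t 1.15 p [ 0.2734 -0.562   0.2483] yaw 25.9 w 1.003 F 0.0 [ 0.9 -1.3 -0.8] q [-1.24  0.05  1.61  0.    1.48 -0.12] nose 0.017
```

Request:
apply_moves(
  moves=[
    [[0,0,0.19],[20.65,-22.4,6],-0.1],
    [[0,0,0.19],[20.65,-22.4,6],-0.1],
    [[0,0,0.19],[20.65,-22.4,6],-0.1],
    [[0,0,0.19],[20.65,-22.4,6],-0.1],
    [[0,0,0.19],[20.65,-22.4,6],-0.1],
    [[0,0,0.19],[20.65,-22.4,6],-0.1],
    [[0,0,0.19],[20.65,-22.4,14.8],-0.1],
    [[0,0,0.19],[20.65,-22.4,14.8],-0.1],
    [[0,0,0.19],[20.65,-22.4,14.8],-0.1],
    [[0,0,0.19],[20.65,-22.4,14.8],-0.1],
    [[0,0,0.19],[20.65,-22.4,14.8],-0.1],
    [[0,0,0.19],[20.65,-22.4,14.8],-0.1],
  ],
)

```text
time: 2.35
tool_pos: [0.3624, -0.2722, 0.1032]
tool_rot: [0.002, 0.991, 0.131, 0.001]
contact_force: [-0.3, 0.3, 1.2]
gripper_width: 0.552
grasp_force: 0.0
```

```bash
python3 - <<'E'
from h import *
f=grab("scene"); x=f["image"][110:260,150:400]; cv2.imwrite("pics/s1.png",cv2.resize(x[:,:,::-1],None,fx=3,fy=3,interpolation=cv2.INTER_CUBIC))
f=grab("top")
for l in ["licorice_a_mid","walnut_a_mid","reishi_mid"]:
  for d in manip.spot_point(f,l): print(l,round(d["score"],2),w(f,d["location"]).round(3))
E
python3 go.py 0.361 -0.270 0.021 15
```

```text
licorice_a_mid 0.59 [0.281 0.2   0.01 ]
licorice_a_mid 0.57 [0.474 0.221 0.009]
licorice_a_mid 0.41 [0.408 0.132 0.008]
walnut_a_mid 0.62 [0.449 0.309 0.022]
walnut_a_mid 0.47 [0.367 0.269 0.017]
walnut_a_mid 0.42 [0.244 0.342 0.024]
reishi_mid 0.65 [0.454 0.006 0.009]
turn [ 0.001 -0.001  0.001] shift cm [-0.02 -0.1   8.01] t 2.6 p [ 0.3614 -0.2708  0.1011] yaw 15.0 w 0.549 F 0.0 [-0.2 -0.6 -0.9] q [-0.81 -0.24  2.14 -0.    1.24  0.5 ] nose 0.017
```

View pics/s1.png

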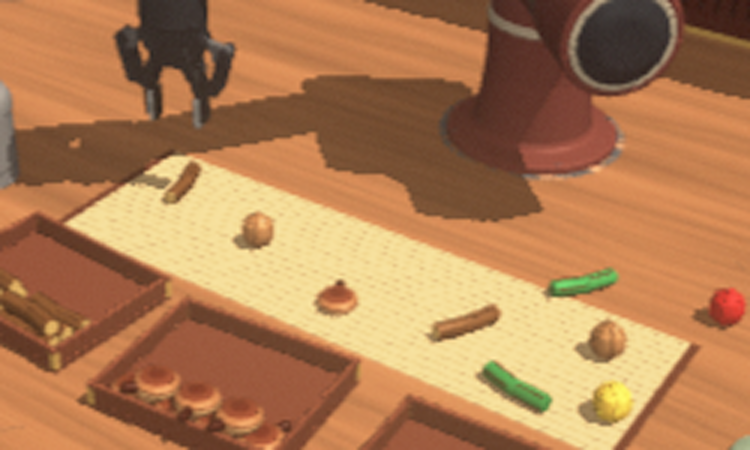

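Run:
```python
from h import *
f=grab("scene")
for n,a,z in [("licB",(182,182),.009),("licB end",(195,167),.009),("licB end",(169,196),.009),("walB",(258,230),.019),("walA",(607,340),.019),("rei",(337,299),.009),("licA",(466,323),.009)]: print(n,ray(f,150+a[0]/3,110+a[1]/3,z).round(4))
```

```text
licB [ 0.3626 -0.267   0.009 ]
licB end [ 0.3268 -0.2762  0.009 ]
licB end [ 0.3954 -0.2596  0.009 ]
walB [ 0.406  -0.1252  0.019 ]
walA [0.3666 0.2693 0.019 ]
rei [0.4511 0.0085 0.009 ]
licA [0.4102 0.137  0.009 ]
```

Request:
apply_moves(
  moves=[
    [[0,0,0],[0,-0.2,4],-0.1],
    [[0,0,0],[0,-0.2,7],-0.1],
    [[0,0,0],[0,-0.2,8],-0.1],
    [[0,0,0],[0,-0.2,8],-0.1],
    [[0,0,0],[0,-0.2,8],-0.1],
    [[0,0,0],[0,-0.2,8],1],
    [[0,0,0],[0,-0.2,8],1],
    [[0,0,0],[0,-0.2,8],1],
    [[0,0,0],[0,-0.2,8],1],
    [[0,0,0],[0,-0.2,8],1],
    [[0,0,0],[0,-0.2,8],1],
    [[0,0,0],[0,-0.2,8],1],
  ],
)

```text
time: 3.85
tool_pos: [0.3616, -0.2694, 0.0222]
tool_rot: [0.001, 0.991, 0.131, 0.001]
contact_force: [-1.0, 0.6, 6.5]
gripper_width: 0.185
grasp_force: 57.5
```

```bash
python3 go.py 0.361 -0.270 0.021 15
```

```text
turn [ 0.003 -0.001  0.001] shift cm [-0.08  0.04  0.12] t 3.85 p [ 0.3616 -0.2694  0.0222] yaw 15.1 w 0.185 F 57.5 [-1.   0.6  6.5] q [-0.81 -0.1   2.18 -0.    1.07  0.5 ] nose 0.017
```

```bash
python3 go.py 0.5733 -0.2898 0.12 86.4; python3 go.py 0.5733 -0.2898 0.0285 86.4
```

```text
turn [ 0.003  0.    -1.245] shift cm [19.92  7.5  -9.73] t 3.85 p [ 0.3616 -0.2694  0.0222] yaw 15.1 w 0.185 F 57.5 [-1.   0.6  6.5] q [-0.81 -0.1   2.18 -0.    1.07  0.5 ] nose 0.017
turn [ 0.003  0.    -1.245] shift cm [19.91  7.47 -0.58] t 3.85 p [ 0.3616 -0.2694  0.0222] yaw 15.1 w 0.185 F 57.5 [-1.   0.6  6.5] q [-0.81 -0.1   2.18 -0.    1.07  0.5 ] nose 0.017
```

Request:
apply_moves(
  moves=[
    [[0,0,0],[0,0,-5],1],
    [[0,0,0],[0,0,-9.7],1],
    [[0,0,-1.245],[19.9,7.5,-9.7],1],
    [[0,0,-1.245],[19.9,7.5,-9.7],1],
    [[0,0,-1.245],[19.9,7.5,-9.7],1],
    [[0,0,-1.245],[19.9,7.5,-9.7],1],
    [[0,0,-1.245],[19.9,7.5,-9.7],1],
    [[0,0,-1.245],[19.9,7.5,-9.7],1],
    [[0,0,-1.245],[19.9,7.5,-9.7],1],
    [[0,0,-1.245],[19.9,7.5,-9.7],1],
    [[0,0,-1.245],[19.9,7.5,-9.7],1],
    [[0,0,-1.245],[19.9,7.5,-9.7],1],
    [[0,0,-1.245],[19.9,7.5,-9.7],1],
    [[0,0,-1.245],[19.9,7.5,-9.7],1],
    [[0,0,-1.245],[19.9,7.5,-9.7],1],
  ],
)

```text
time: 5.35
tool_pos: [0.5722, -0.289, 0.1174]
tool_rot: [0.0, 0.729, 0.684, 0.0]
contact_force: [-0.7, 0.6, -0.3]
gripper_width: 0.186
grasp_force: 58.0
```

```bash
python3 - <<'E'
from h import *
f=grab("top"); x=f["image"][110:250,120:380]; cv2.imwrite("pics/t2.png",cv2.resize(x[:,:,::-1],None,fx=3,fy=3,interpolation=cv2.INTER_CUBIC))
E
python3 go.py 0.5733 -0.2898 0.0285 86.4
```

```text
turn [ 0.     0.    -0.001] shift cm [-0.07  0.11  8.89] t 5.4 p [ 0.5722 -0.289   0.1174] yaw 86.4 w 0.186 F 58.0 [-0.1 -0.1 -0.4] q [-0.58  0.2   1.68  0.    1.26 -0.52] nose 0.017
```

View pics/t2.png

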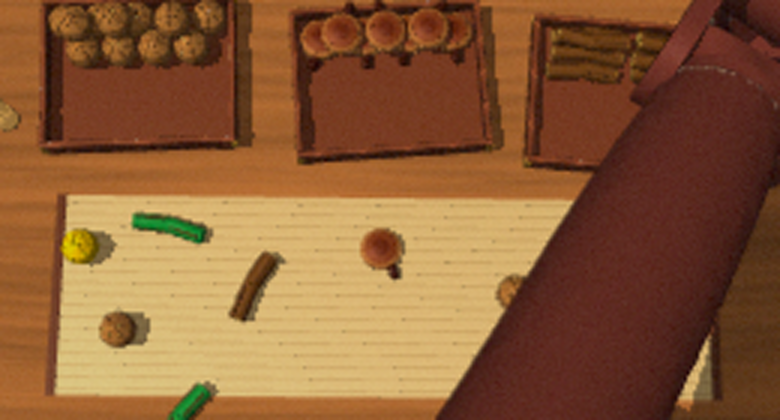

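The arm holds the root and hides the tray; the rest of the scene is unchanged. Lowering now.

Request:
apply_moves(
  moves=[
    [[0,0,0],[0,0.1,4],1],
    [[0,0,0],[0,0.1,7],1],
    [[0,0,0],[0,0.1,8.5],1],
    [[0,0,0],[0,0.1,8.9],1],
    [[0,0,0],[0,0.1,8.9],1],
    [[0,0,0],[0,0.1,8.9],1],
    [[0,0,0],[0,0.1,8.9],0.16],
    [[0,0,0],[0,0.1,8.9],0.16],
    [[0,0,0],[0,0.1,8.9],0.16],
    [[0,0,0],[0,0.1,8.9],0.16],
    [[0,0,0],[0,0.1,6.5],0.16],
    [[0,0,0],[0,0.1,3],0.16],
    [[0,0,0],[0,0.1,-1],0.16],
    [[0,0,0],[0,0.1,-1],0.16],
  ],
)

```text
time: 6.8
tool_pos: [0.5769, -0.2914, 0.1352]
tool_rot: [0.006, 0.729, 0.684, 0.002]
contact_force: [-0.3, -0.3, 0.6]
gripper_width: 0.421
grasp_force: 0.0
```

```bash
python3 go.py 0.405 -0.1285 0.10 15;python3 go.py 0.405 -0.1285 0.023 15
```

```text
turn [ 1.400e-02 -1.000e-03  1.246e+00] shift cm [ 15.2  -18.22   3.22] t 6.8 p [ 0.5769 -0.2914  0.1352] yaw 86.4 w 0.421 F 0.0 [-0.3 -0.3  0.6] q [-0.58  0.19  1.66  0.    1.28 -0.52] nose 0.017
turn [ 1.400e-02 -1.000e-03  1.246e+00] shift cm [ 15.25 -18.31  10.92] t 6.8 p [ 0.5769 -0.2914  0.1352] yaw 86.4 w 0.421 F 0.0 [-0.3 -0.3  0.6] q [-0.58  0.19  1.66  0.    1.28 -0.52] nose 0.017
```

Request:
apply_moves(
  moves=[
    [[0,0,1.473],[15.1,-17.85,2.7],-0.4],
    [[0,0,1.473],[15.1,-17.85,2.7],-0.4],
    [[0,0,1.473],[15.1,-17.85,2.7],-0.4],
    [[0,0,1.473],[15.1,-17.85,2.7],-0.4],
    [[0,0,1.473],[15.1,-17.85,2.7],-0.4],
    [[0,0,1.473],[15.1,-17.85,2.7],-0.4],
    [[0,0,1.473],[15.1,-17.85,2.7],-0.4],
    [[0,0,1.473],[15.1,-17.85,2.7],-0.4],
    [[0,0,1.473],[15.1,-17.85,2.7],-0.4],
    [[0,0,1.473],[15.1,-17.85,2.7],-0.4],
    [[0,0,1.473],[15.1,-17.85,2.7],-0.4],
    [[0,0,1.473],[15.1,-17.85,2.7],-0.4],
  ],
)

```text
time: 8.0
tool_pos: [0.4044, -0.1271, 0.1001]
tool_rot: [-0.0, 1.0, 0.019, -0.0]
contact_force: [-0.2, -0.4, 0.4]
gripper_width: 0.697
grasp_force: 0.0
```

```bash
python3 - <<'E'
from h import *
f=grab("scene"); x=f["image"][110:260,100:350]; cv2.imwrite("pics/s3.png",cv2.resize(x[:,:,::-1],None,fx=3,fy=3,interpolation=cv2.INTER_CUBIC))
E
python3 go.py 0.405 -0.1285 0.022 2
```

```text
turn [-0.     0.     0.002] shift cm [0.05 0.14 7.81] t 8.05 p [ 0.4045 -0.1271  0.1001] yaw 2.1 w 0.702 F 0.0 [-0.5  0.2  1.1] q [-0.48 -0.32  2.2   0.    1.25  1.05] nose 0.017
```

View pics/s3.png

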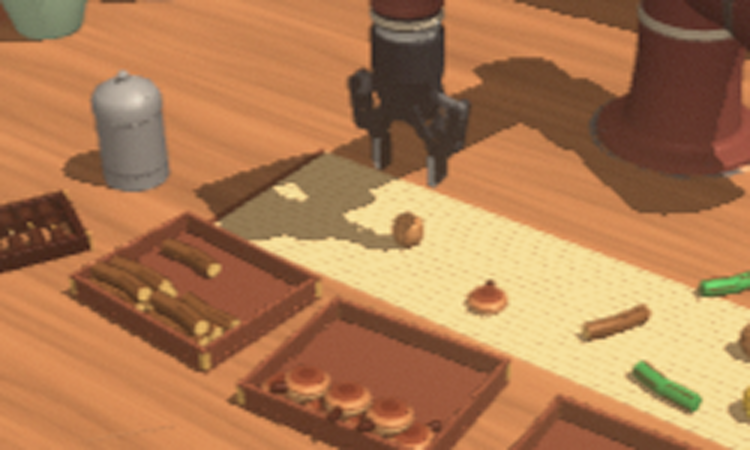

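The first root lies in the tray at crop (190,257), in line with the stock, and the walnut is under the gripper at (408,229). Next I grasp the walnut.

Request:
apply_moves(
  moves=[
    [[0,0,0],[0,0.1,4],-0.4],
    [[0,0,0],[0,0.1,7],-0.4],
    [[0,0,0],[0,0.1,7.8],-0.4],
    [[0,0,0],[0,0.1,7.8],-0.4],
    [[0,0,0],[0,0.1,7.8],-0.4],
    [[0,0,0],[0,0.1,7.8],1],
    [[0,0,0],[0,0.1,7.8],1],
    [[0,0,0],[0,0.1,7.8],1],
    [[0,0,0],[0,0.1,7.8],1],
    [[0,0,0],[0,0.1,7.8],1],
    [[0,0,0],[0,0.1,7.8],1],
  ],
)

```text
time: 9.15
tool_pos: [0.4061, -0.1289, 0.0244]
tool_rot: [0.001, 1.0, 0.018, 0.001]
contact_force: [-0.9, 0.2, 4.5]
gripper_width: 0.392
grasp_force: 59.2
```

```bash
python3 - <<'E'
import numpy as np
c,y=np.array([.630,.256]),np.radians(1.2)
for p in [(-.036,-.045),(-.036,.045)]: print("walnut",(c+np.array([[np.cos(y),-np.sin(y)],[np.sin(y),np.cos(y)]])@p).round(4))
E
python3 go.py 0.595 0.210 0.13 2
```

```text
walnut [0.595  0.2103]
walnut [0.5931 0.3002]
turn [ 0.002 -0.003  0.   ] shift cm [ 20.1  -33.19 -10.56] t 9.15 p [ 0.4061 -0.1289  0.0244] yaw 2.0 w 0.392 F 59.2 [-0.9  0.2  4.5] q [-0.48 -0.18  2.24 -0.    1.08  1.05] nose 0.017
```

Request:
apply_moves(
  moves=[
    [[0,0,0],[0,0,-5],1],
    [[0,0,0],[0,0,-10.5],1],
    [[0,0,0],[20.2,-33.2,-10.5],1],
    [[0,0,0],[20.2,-33.2,-10.5],1],
    [[0,0,0],[20.2,-33.2,-10.5],1],
    [[0,0,0],[20.2,-33.2,-10.5],1],
    [[0,0,0],[20.2,-33.2,-10.5],1],
    [[0,0,0],[20.2,-33.2,-10.5],1],
    [[0,0,0],[20.2,-33.2,-10.5],1],
    [[0,0,0],[20.2,-33.2,-10.5],1],
    [[0,0,0],[20.2,-33.2,-10.5],1],
    [[0,0,0],[20.2,-33.2,-10.5],1],
    [[0,0,0],[20.2,-33.2,-10.5],1],
    [[0,0,0],[20.2,-33.2,-10.5],1],
    [[0,0,0],[20.2,-33.2,-10.5],1],
  ],
)

```text
time: 10.65
tool_pos: [0.5947, 0.2096, 0.1275]
tool_rot: [0.0, 1.0, 0.017, 0.0]
contact_force: [-0.5, -0.2, 0.4]
gripper_width: 0.391
grasp_force: 60.0
```

```bash
python3 go.py 0.595 0.210 0.029 2
```

```text
turn [ 0.    -0.    -0.001] shift cm [ 0.03 -0.03  9.85] t 10.65 p [0.5947 0.2096 0.1275] yaw 1.9 w 0.391 F 60.0 [-0.5 -0.2  0.4] q [ 0.22  0.17  1.7  -0.    1.28  1.76] nose 0.017
```

Request:
apply_moves(
  moves=[
    [[0,0,0],[0,0,4],1],
    [[0,0,0],[0,0,8],1],
    [[0,0,0],[0,0,9.3],1],
    [[0,0,0],[0,0,9.8],1],
    [[0,0,0],[0,0,9.9],1],
    [[0,0,0],[0,0,9.9],1],
    [[0,0,0],[0,0,9.9],0.1],
    [[0,0,0],[0,0,9.9],-0.2],
    [[0,0,0],[0,0,9.9],-0.4],
    [[0,0,0],[0,0,9.9],-0.4],
    [[0,0,0],[0,0,7.5],-0.4],
    [[0,0,0],[0,0,3],-0.4],
    [[0,0,0],[0,0,0],-0.4],
    [[0,0,0],[0,0,0],-0.4],
    [[0,0,0],[0,0,0],-0.4],
  ],
)

```text
time: 12.15
tool_pos: [0.5955, 0.2108, 0.1282]
tool_rot: [-0.0, 1.0, 0.017, 0.001]
contact_force: [-0.1, -0.8, -1.4]
gripper_width: 0.698
grasp_force: 0.0
```

```bash
python3 go.py 0.3655 0.2675 0.10 2
```

```text
turn [-0.    -0.002 -0.   ] shift cm [-22.79  -6.47   2.78] t 12.15 p [0.5955 0.2108 0.1282] yaw 2.0 w 0.698 F 0.0 [-0.1 -0.8 -1.4] q [0.22 0.17 1.7  0.   1.28 1.76] nose 0.017
```

Request:
apply_moves(
  moves=[
    [[0,0,0],[-22.75,-6.5,2.7],-0.4],
    [[0,0,0],[-22.75,-6.5,2.7],-0.4],
    [[0,0,0],[-22.75,-6.5,2.7],-0.4],
    [[0,0,0],[-22.75,-6.5,2.7],-0.4],
    [[0,0,0],[-22.75,-6.5,2.7],-0.4],
    [[0,0,0],[-22.75,-6.5,2.7],-0.4],
    [[0,0,0],[-22.75,-6.5,2.7],-0.4],
    [[0,0,0],[-22.75,-6.5,2.7],-0.4],
    [[0,0,0],[-22.75,-6.5,2.7],-0.4],
    [[0,0,0],[-22.75,-6.5,2.7],-0.4],
  ],
)

```text
time: 13.15
tool_pos: [0.3663, 0.2675, 0.1005]
tool_rot: [0.0, 1.0, 0.017, 0.0]
contact_force: [-1.1, -0.4, 0.9]
gripper_width: 0.7
grasp_force: 0.0
```

```bash
python3 - <<'E'
from h import *
f=grab("scene"); x=f["image"][130:330,220:470]; cv2.imwrite("pics/s4.png",cv2.resize(x[:,:,::-1],None,fx=3,fy=3,interpolation=cv2.INTER_CUBIC))
E
python3 go.py 0.3655 0.2675 0.022 2
```

```text
turn [-0.    -0.    -0.001] shift cm [-0.07  0.    7.84] t 13.2 p [0.3662 0.2676 0.1004] yaw 1.9 w 0.699 F 0.0 [-1.   0.5 -0. ] q [ 0.47 -0.23  2.14 -0.    1.24  2.  ] nose 0.017
```

View pics/s4.png

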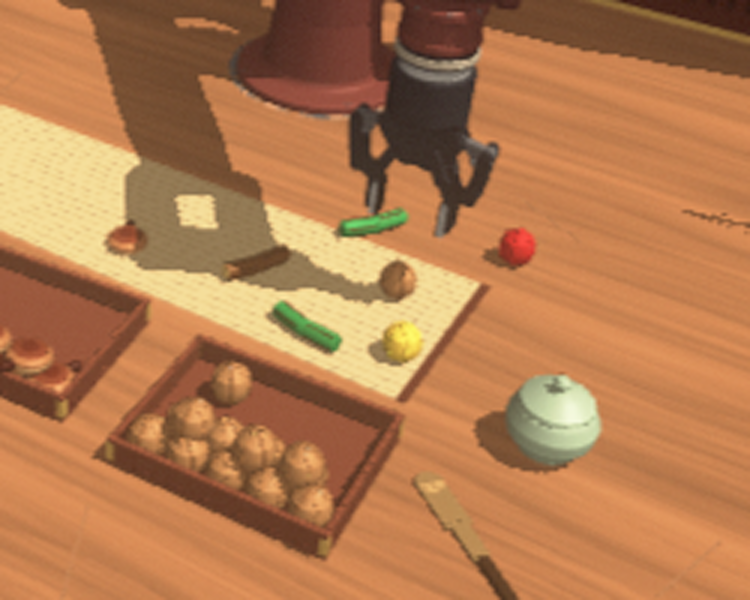

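The first walnut stands in its tray at (232,382), and the second is below the gripper at (398,280) with the decoys clear of the fingers.

Request:
apply_moves(
  moves=[
    [[0,0,0],[-0.05,0,4],-0.4],
    [[0,0,0],[-0.05,0,7],-0.4],
    [[0,0,0],[-0.05,0,7.8],-0.4],
    [[0,0,0],[-0.05,0,7.8],-0.4],
    [[0,0,0],[-0.05,0,7.8],-0.4],
    [[0,0,0],[-0.05,0,7.8],1],
    [[0,0,0],[-0.05,0,7.8],1],
    [[0,0,0],[-0.05,0,7.8],1],
    [[0,0,0],[-0.05,0,7.8],1],
    [[0,0,0],[-0.05,0,7.8],1],
    [[0,0,0],[-0.05,0,7.8],1],
    [[0,0,0],[-0.05,0,7.8],1],
  ],
)

```text
time: 14.4
tool_pos: [0.3663, 0.2685, 0.0244]
tool_rot: [-0.001, 1.0, 0.017, 0.001]
contact_force: [-1.2, -0.3, 5.3]
gripper_width: 0.392
grasp_force: 59.3
```

```bash
python3 go.py 0.593 0.300 0.13 2
```

```text
turn [-0.001 -0.003  0.   ] shift cm [ 22.8   -2.37 -10.49] t 14.4 p [0.3663 0.2685 0.0244] yaw 2.0 w 0.392 F 59.3 [-1.2 -0.3  5.3] q [ 0.47 -0.1   2.17 -0.    1.07  2.  ] nose 0.017
```

Request:
apply_moves(
  moves=[
    [[0,0,0],[0,0,-5],1],
    [[0,0,0],[0,0,-10.5],1],
    [[0,0,0],[0,0,-10.5],1],
    [[0,0,0],[22.8,-2.4,-10.5],1],
    [[0,0,0],[22.8,-2.4,-10.5],1],
    [[0,0,0],[22.8,-2.4,-10.5],1],
    [[0,0,0],[22.8,-2.4,-10.5],1],
    [[0,0,0],[22.8,-2.4,-10.5],1],
    [[0,0,0],[22.8,-2.4,-10.5],1],
    [[0,0,0],[22.8,-2.4,-10.5],1],
    [[0,0,0],[22.8,-2.4,-10.5],1],
    [[0,0,0],[22.8,-2.4,-10.5],1],
    [[0,0,0],[22.8,-2.4,-10.5],1],
  ],
)

```text
time: 15.7
tool_pos: [0.591, 0.2997, 0.1275]
tool_rot: [-0.0, 1.0, 0.018, 0.0]
contact_force: [0.2, 0.6, -1.1]
gripper_width: 0.386
grasp_force: 60.0
```

```bash
python3 go.py 0.593 0.300 0.029 2
```

```text
turn [-0.    -0.     0.001] shift cm [ 0.2  -0.02  9.85] t 15.7 p [0.591  0.2997 0.1275] yaw 2.0 w 0.386 F 60.0 [ 0.2  0.6 -1.1] q [0.36 0.24 1.62 0.   1.29 1.89] nose 0.017
```

Request:
apply_moves(
  moves=[
    [[0,0,0],[0.1,0,4],1],
    [[0,0,0],[0.1,0,8],1],
    [[0,0,0],[0.1,0,9.3],1],
    [[0,0,0],[0.1,0,9.8],1],
    [[0,0,0],[0.1,0,9.9],1],
    [[0,0,0],[0.1,0,9.9],1],
    [[0,0,0],[0.1,0,9.9],0.1],
    [[0,0,0],[0.1,0,9.9],-0.2],
    [[0,0,0],[0.1,0,9.9],-0.4],
    [[0,0,0],[0.1,0,9.9],-0.4],
    [[0,0,0],[0.1,0,7.5],-0.4],
    [[0,0,0],[0.1,0,3],-0.4],
    [[0,0,0],[0,0,0],-0.4],
    [[0,0,0],[0,0,0],-0.4],
    [[0,0,0],[0,0,0],-0.4],
  ],
)

```text
time: 17.2
tool_pos: [0.5924, 0.2998, 0.1283]
tool_rot: [-0.0, 1.0, 0.017, 0.001]
contact_force: [-0.6, 0.0, -0.9]
gripper_width: 0.698
grasp_force: 0.0
```

```bash
python3 go.py 0.450 0.0065 0.10 28
```

```text
turn [-0.    -0.002 -0.454] shift cm [-15.25  28.82   2.78] t 17.2 p [0.5924 0.2998 0.1283] yaw 2.0 w 0.698 F 0.0 [-0.6  0.  -0.9] q [0.36 0.24 1.62 0.   1.29 1.89] nose 0.017
```

Request:
apply_moves(
  moves=[
    [[0,0,-0.45],[-15.2,28.8,2.7],-0.55],
    [[0,0,-0.45],[-15.2,28.8,2.7],-0.55],
    [[0,0,-0.45],[-15.2,28.8,2.7],-0.55],
    [[0,0,-0.45],[-15.2,28.8,2.7],-0.55],
    [[0,0,-0.45],[-15.2,28.8,2.7],-0.55],
    [[0,0,-0.45],[-15.2,28.8,2.7],-0.55],
    [[0,0,-0.45],[-15.2,28.8,2.7],-0.55],
    [[0,0,-0.45],[-15.2,28.8,2.7],-0.55],
    [[0,0,-0.45],[-15.2,28.8,2.7],-0.55],
    [[0,0,-0.45],[-15.2,28.8,2.7],-0.55],
    [[0,0,-0.45],[-15.2,28.8,2.7],-0.55],
    [[0,0,-0.45],[-15.2,28.8,2.7],-0.55],
  ],
)

```text
time: 18.4
tool_pos: [0.4503, 0.0072, 0.1002]
tool_rot: [-0.0, 0.971, 0.241, -0.0]
contact_force: [0.2, -0.1, -0.3]
gripper_width: 0.774
grasp_force: 0.0
```

```bash
python3 go.py 0.450 0.0065 0.019 28
python3 - <<'E'
from h import *
f=grab("scene"); x=f["image"][130:330,190:440]; cv2.imwrite("pics/s5.png",cv2.resize(x[:,:,::-1],None,fx=3,fy=3,interpolation=cv2.INTER_CUBIC))
E
```

```text
turn [-0.     0.    -0.002] shift cm [-0.06  0.06  8.12] t 18.4 p [0.4503 0.0072 0.1002] yaw 27.9 w 0.774 F 0.0 [ 0.2 -0.1 -0.3] q [-0.15 -0.24  2.14  0.    1.24  0.93] nose 0.017
```

View pics/s5.png

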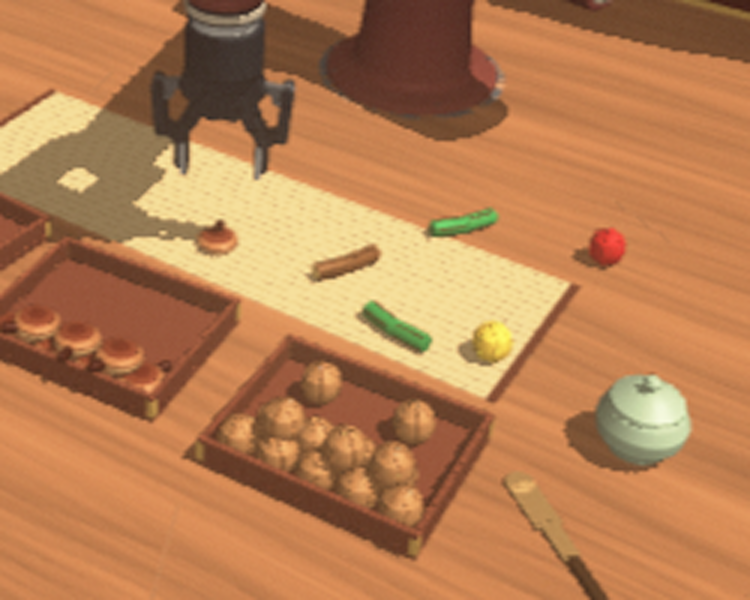

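Both walnuts stand in their tray at (320,383) and (414,422). The reishi is below the gripper at (217,238).

Request:
apply_moves(
  moves=[
    [[0,0,0],[-0.05,0.05,4],-0.55],
    [[0,0,0],[-0.05,0.05,7],-0.55],
    [[0,0,0],[-0.05,0.05,7.9],-0.55],
    [[0,0,0],[-0.05,0.05,7.9],-0.55],
    [[0,0,0],[-0.05,0.05,7.9],-0.55],
    [[0,0,0],[-0.05,0.05,7.9],-0.55],
  ],
)

```text
time: 19.05
tool_pos: [0.4514, 0.0057, 0.0232]
tool_rot: [0.001, 0.971, 0.24, 0.002]
contact_force: [-0.2, 0.0, -0.5]
gripper_width: 0.771
grasp_force: 0.0
```

Request:
apply_moves(
  moves=[
    [[0,0,0],[0,0,0],1],
    [[0,0,0],[0,0,0],1],
    [[0,0,0],[0,0,0],1],
    [[0,0,0],[0,0,0],1],
    [[0,0,0],[0,0,0],1],
    [[0,0,0],[0,0,0],1],
    [[0,0,0],[0,0,0],1],
  ],
)

```text
time: 19.75
tool_pos: [0.4509, 0.0056, 0.0232]
tool_rot: [0.0, 0.971, 0.24, 0.001]
contact_force: [-3.3, 0.4, 8.4]
gripper_width: 0.439
grasp_force: 59.1
```

```bash
python3 - <<'E'
import numpy as np
c,y=np.array([.626,-.003]),np.radians(4.6)
print((c+np.array([[np.cos(y),-np.sin(y)],[np.sin(y),np.cos(y)]])@(-.032,0)).round(4))
E
python3 go.py 0.594 -0.0055 0.12 5
```

```text
[ 0.5941 -0.0056]
turn [ 0.001 -0.001  0.398] shift cm [12.16  7.67 -9.66] t 19.75 p [0.4509 0.0056 0.0232] yaw 27.8 w 0.439 F 59.1 [-3.3  0.4  8.4] q [-0.15 -0.11  2.18 -0.    1.07  0.93] nose 0.017
```

Request:
apply_moves(
  moves=[
    [[0,0,0],[0,0,-4],1],
    [[0,0,0],[0,0,-9.7],1],
    [[0,0,0],[0,0,-9.7],1],
    [[0,0,0.4],[12.15,7.7,-9.7],1],
    [[0,0,0.4],[12.15,7.7,-9.7],1],
    [[0,0,0.4],[12.15,7.7,-9.7],1],
    [[0,0,0.4],[12.15,7.7,-9.7],1],
    [[0,0,0.4],[12.15,7.7,-9.7],1],
    [[0,0,0.4],[12.15,7.7,-9.7],1],
    [[0,0,0.4],[12.15,7.7,-9.7],1],
    [[0,0,0.4],[12.15,7.7,-9.7],1],
    [[0,0,0.4],[12.15,7.7,-9.7],1],
  ],
)

```text
time: 20.95
tool_pos: [0.5927, -0.0056, 0.1188]
tool_rot: [0.0, 0.999, 0.042, 0.0]
contact_force: [0.3, 0.3, -0.5]
gripper_width: 0.44
grasp_force: 60.1
```

```bash
python3 go.py 0.594 -0.0055 0.0285 5
python3 - <<'E'
from h import *
f=grab("scene"); x=f["image"][130:300,120:320]; cv2.imwrite("pics/s6.png",cv2.resize(x[:,:,::-1],None,fx=3.5,fy=3.5,interpolation=cv2.INTER_CUBIC))
E
```

```text
turn [ 0.    -0.001 -0.002] shift cm [0.12 0.   9.03] t 20.95 p [ 0.5927 -0.0056  0.1188] yaw 4.9 w 0.44 F 60.1 [ 0.3  0.3 -0.5] q [-0.13  0.09  1.8   0.    1.25  1.35] nose 0.017
```

View pics/s6.png

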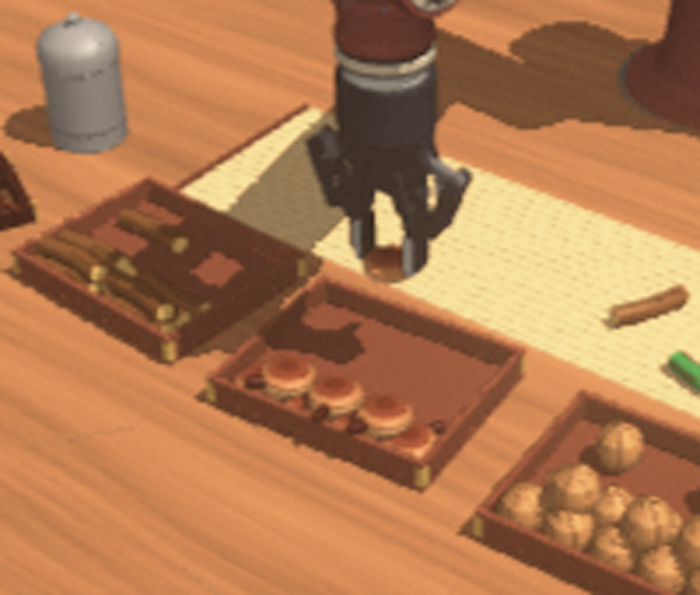

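The reishi is held near (385,262) above its tray. Lowering and releasing.

Request:
apply_moves(
  moves=[
    [[0,0,0],[0.1,0,4],1],
    [[0,0,0],[0.1,0,7.5],1],
    [[0,0,0],[0.1,0,8.6],1],
    [[0,0,0],[0.1,0,8.9],1],
    [[0,0,0],[0.1,0,9.0],1],
    [[0,0,0],[0.1,0,9.0],1],
    [[0,0,0],[0.1,0,9.0],0],
    [[0,0,0],[0.1,0,9.0],-0.3],
    [[0,0,0],[0.1,0,9.0],-0.55],
    [[0,0,0],[0.1,0,9.0],-0.55],
    [[0,0,0],[0.1,0,7.5],-0.55],
    [[0,0,0],[0.1,0,3],-0.55],
    [[0,0,0],[0.1,0,0],-0.55],
    [[0,0,0],[0.1,0,0],-0.55],
    [[0,0,0],[0.1,0,0],-0.55],
  ],
)

```text
time: 22.5
tool_pos: [0.595, -0.0057, 0.1203]
tool_rot: [0.0, 0.999, 0.042, 0.002]
contact_force: [-0.6, -0.6, -0.6]
gripper_width: 0.774
grasp_force: 0.0
```

```bash
python3 go.py 0.409 0.1345 0.10 152.7;python3 go.py 0.409 0.1345 0.10 -27.3
```

```text
turn [ 0.004 -0.    -2.58 ] shift cm [-17.35 -15.54   1.97] t 22.5 p [ 0.595  -0.0057  0.1203] yaw 4.9 w 0.774 F 0.0 [-0.6 -0.6 -0.6] q [-0.13  0.09  1.79  0.    1.25  1.35] nose 0.017
turn [-0.    -0.003  0.561] shift cm [-17.35 -15.54   1.97] t 22.5 p [ 0.595  -0.0057  0.1203] yaw 4.9 w 0.774 F 0.0 [-0.6 -0.6 -0.6] q [-0.13  0.09  1.79  0.    1.25  1.35] nose 0.017
```

Request:
apply_moves(
  moves=[
    [[0,0,0.56],[-17.3,-15.5,1.9],-0.1],
    [[0,0,0.56],[-17.3,-15.5,1.9],-0.1],
    [[0,0,0.56],[-17.3,-15.5,1.9],-0.1],
    [[0,0,0.56],[-17.3,-15.5,1.9],-0.1],
    [[0,0,0.56],[-17.3,-15.5,1.9],-0.1],
    [[0,0,0.56],[-17.3,-15.5,1.9],-0.1],
    [[0,0,0.56],[-17.3,-15.5,1.9],-0.1],
    [[0,0,0.56],[-17.3,-15.5,1.9],-0.1],
    [[0,0,0.56],[-17.3,-15.5,1.9],-0.1],
    [[0,0,0.56],[-17.3,-15.5,1.9],-0.1],
    [[0,0,0.56],[-17.3,-15.5,1.9],-0.1],
  ],
)

```text
time: 23.6
tool_pos: [0.4091, 0.1338, 0.0994]
tool_rot: [0.0, 0.972, -0.236, -0.0]
contact_force: [0.0, 0.6, -0.3]
gripper_width: 0.551
grasp_force: 0.0
```

```bash
python3 go.py 0.409 0.1345 0.0215 -27.3
python3 - <<'E'
from h import *
f=grab("scene"); x=f["image"][130:300,120:370]; cv2.imwrite("pics/s7.png",cv2.resize(x[:,:,::-1],None,fx=3.2,fy=3.2,interpolation=cv2.INTER_CUBIC))
E
```

```text
turn [0. 0. 0.] shift cm [-0.04 -0.06  7.79] t 23.6 p [0.4091 0.1338 0.0994] yaw -27.3 w 0.551 F 0.0 [ 0.   0.6 -0.3] q [ 0.14 -0.3   2.19 -0.    1.25  2.19] nose 0.017
```

View pics/s7.png

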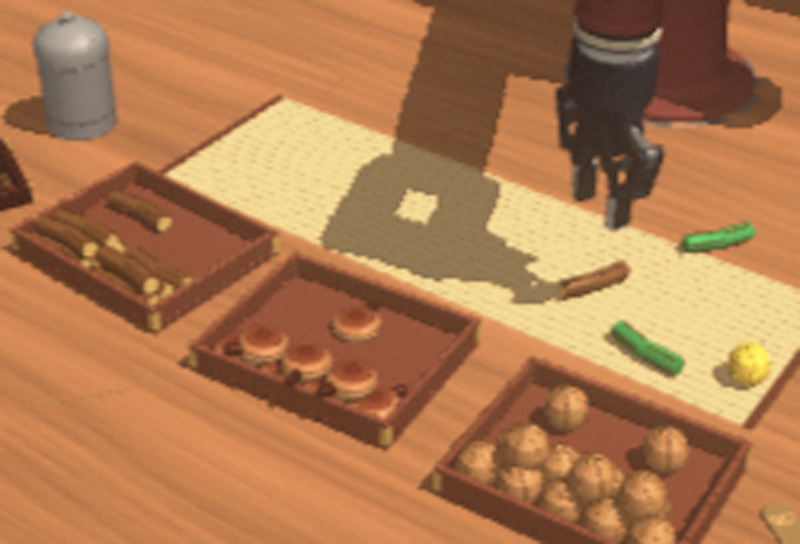

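The reishi lies domed up at (355,322). The last root is at (595,280). Grasping it.

Request:
apply_moves(
  moves=[
    [[0,0,0],[0,-0.05,4],-0.1],
    [[0,0,0],[0,-0.05,7],-0.1],
    [[0,0,0],[0,-0.05,7.8],-0.1],
    [[0,0,0],[0,-0.05,7.8],-0.1],
    [[0,0,0],[0,-0.05,7.8],-0.1],
    [[0,0,0],[0,-0.05,7.8],1],
    [[0,0,0],[0,-0.05,7.8],1],
    [[0,0,0],[0,-0.05,7.8],1],
    [[0,0,0],[0,-0.05,7.8],1],
    [[0,0,0],[0,-0.05,7.8],1],
    [[0,0,0],[0,-0.05,7.8],1],
    [[0,0,0],[0,-0.05,7.8],1],
  ],
)

```text
time: 24.85
tool_pos: [0.4104, 0.1349, 0.0232]
tool_rot: [-0.001, 0.972, -0.235, 0.001]
contact_force: [-1.3, 0.8, 6.9]
gripper_width: 0.185
grasp_force: 58.1
```

```bash
python3 go.py 0.579 -0.200 0.12 -93.6
```

```text
turn [-3.000e-03 -1.000e-03  1.159e+00] shift cm [30.34 22.05 -9.65] t 24.85 p [0.4104 0.1349 0.0232] yaw -27.2 w 0.185 F 58.1 [-1.3  0.8  6.9] q [ 0.15 -0.16  2.22  0.    1.07  2.19] nose 0.017
```

Request:
apply_moves(
  moves=[
    [[0,0,0],[0,0,-4],1],
    [[0,0,0],[0,0,-9.7],1],
    [[0,0,0],[0,0,-10.7],1],
    [[0,0,1.159],[30.4,22.0,-10.7],1],
    [[0,0,1.159],[30.4,22.0,-10.7],1],
    [[0,0,1.159],[30.4,22.0,-10.7],1],
    [[0,0,1.159],[30.4,22.0,-10.7],1],
    [[0,0,1.159],[30.4,22.0,-10.7],1],
    [[0,0,1.159],[30.4,22.0,-10.7],1],
    [[0,0,1.159],[30.4,22.0,-10.7],1],
    [[0,0,1.159],[30.4,22.0,-9.7],1],
    [[0,0,1.159],[30.4,22.0,-9.7],1],
    [[0,0,1.159],[30.4,22.0,-9.7],1],
    [[0,0,1.159],[30.4,22.0,-9.7],1],
    [[0,0,1.159],[30.4,22.0,-9.7],1],
  ],
)

```text
time: 26.35
tool_pos: [0.5784, -0.1989, 0.1187]
tool_rot: [0.0, -0.685, 0.728, -0.0]
contact_force: [-1.0, -0.5, -0.1]
gripper_width: 0.184
grasp_force: 58.4
```

```bash
python3 go.py 0.579 -0.200 0.0285 -93.6
```

```text
turn [-0.    -0.     0.001] shift cm [ 0.11 -0.07  9.02] t 26.35 p [ 0.5784 -0.1989  0.1187] yaw -93.5 w 0.184 F 58.4 [-1.  -0.5 -0.1] q [-0.45  0.13  1.75  0.    1.26  2.75] nose 0.017
```

Request:
apply_moves(
  moves=[
    [[0,0,0],[0,0,4],1],
    [[0,0,0],[0,0,7],1],
    [[0,0,0],[0,0,8.5],1],
    [[0,0,0],[0,0,9.0],1],
    [[0,0,0],[0,0,9.0],1],
    [[0,0,0],[0,0,9.0],1],
    [[0,0,0],[0,0,9.0],0.16],
    [[0,0,0],[0,0,9.0],0.16],
    [[0,0,0],[0,0,9.0],0.16],
    [[0,0,0],[0,0,9.0],0.16],
    [[0,0,0],[0,0,6.5],0.16],
    [[0,0,0],[0,0,3],0.16],
    [[0,0,0],[0,0,-3],0.16],
    [[0,0,0],[0,15,-6],0.16],
    [[0,0,0],[0,-22,-8],0.16],
    [[0,0,0],[0,-22,-8],0.16],
    [[0,0,0],[0,-22,-8],0.16],
    [[0,0,0],[0,-22,-8],0.16],
    [[0,0,0],[0,-22,-8],0.16],
    [[0,0,0],[0,-22,-8],0.16],
  ],
)

```text
time: 28.35
tool_pos: [0.8012, -0.2139, 0.1985]
tool_rot: [0.001, -0.685, 0.729, -0.001]
contact_force: [-0.2, 0.4, -0.6]
gripper_width: 0.421
grasp_force: 0.0
```

```bash
python3 go.py 0.579 -0.200 0.0285 -93.6
python3 - <<'E'
from h import *
f=grab("scene"); x=f["image"][110:330,70:370]; cv2.imwrite("pics/s8.png",cv2.resize(x[:,:,::-1],None,fx=2.6,fy=2.6,interpolation=cv2.INTER_CUBIC))
f=grab("top"); x=f["image"][90:250,80:420]; cv2.imwrite("pics/t8.png",cv2.resize(x[:,:,::-1],None,fx=2.3,fy=2.3,interpolation=cv2.INTER_CUBIC))
E
```

```text
turn [-0.002 -0.     0.   ] shift cm [ 0.   22.3  16.96] t 28.35 p [ 0.8012 -0.2139  0.1985] yaw -93.6 w 0.421 F 0.0 [-0.2  0.4 -0.6] q [-0.35  0.55  1.09  0.    1.5   2.85] nose 0.017
```

View pics/s8.png

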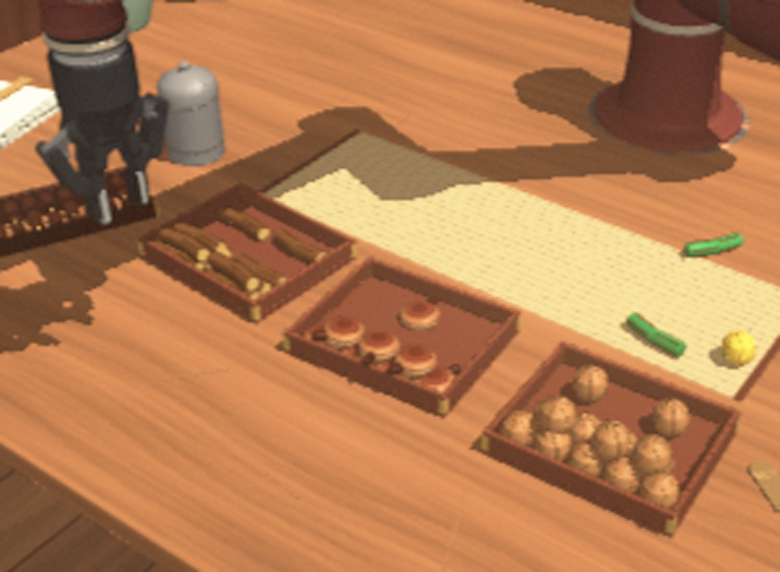

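View pics/t8.png

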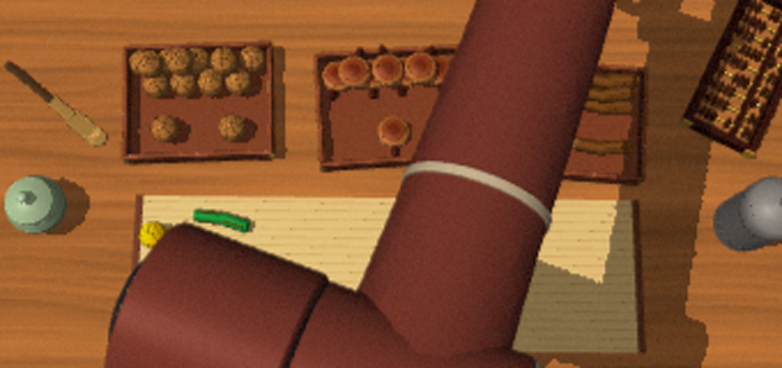

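All five herbs are in place: roots at scene crop (245,223) and (298,247), in line with the stock, the reishi at (420,314) and the walnuts at (590,383) and (670,417). The bystanders and decoys have not moved. Handing in.

```bash
python3 -c "
from plant import manip
print(manip.job_done())"
```

```text
the job is handed in; nothing more can be done
None
```

The job is handed in at about 28 s: both licorice roots, both walnuts and the reishi (domed side up) lie in the clear halves of their own trays, and the pot, canister and look-alikes were left where they stood.

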